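Push a soap bar home and throw the toggle clamp

ROBOT

A 7-joint arm with a two-finger parallel gripper is mounted at the origin on a cart in front of the work surface, level with it; the furniture and walls round the work are solid. World frame = base frame: x ahead of the robot, y to its left, z up, the work surface at z = 0. Lengths are in m, angles in rad, forces in N, time in s.
With the tool pointing down it reaches from about 0.35 to 0.9 m from the base axis. Payload 7.2 kg.
Tool frame: the origin (TCP) lies midway between the tips of the shut fingers; the grasp point (between the pads) lies 19 mm behind it; z points along the fingers, y is the line along which they close (so a half turn about z gives the same grasp; the last joint's range is limited). The gripper opens to 85 mm and grips with 20 to 120 N. Pads are 22 mm wide; open, the fingers measure 114 mm over their backs; the gripper's body (76 mm by 85 mm) begins 54 mm behind the grasp point. The pads swing forward as they close: fully open they stand 13 mm farther back than shut.
Start: joints at [1.23, 0.411, -0.013, 1.596, 0.006, 1.134, -0.082], TCP at [0.168, -0.602, 0.231] pointing down, gripper open.
Joint ranges: [-2.95, 2.95], [-0.29, 1.99], [-1.47, 1.44], [0.14, 2.54], [-1.03, 4.17], [0.13, 1.85], [-2.86, 2.86]. Speed limits (rad/s): [2.39, 2.39, 3.01, 3.01, 3.14, 3.14, 3.14].

INTERFACE

Orientations are given as a rotation vector (axis times angle).
In Python, from plant import arm gives the robot as it stands.
- The arm moves only by the shell command python3 -m handwheel 'ROWS'. ROWS is JSON, a list of rows, each an object with "gripper": the closure, from -1 (fully open) to 1 (shut); "dp": the shift along the tool's x, y, z in cm, a list of three; "roll": the turn about the tool's z in rad. A call has 1 to 12 rows; each row shifts and turns the commanded pose from where the row before left it, along the tool's axes as they then stand; what a row does not reach is not made up. A row lasts 1/8 s, in which the tool goes at most 62.5 mm and 10.7 degrees, less where a joint would pass 70% of its speed; a pose out of reach is approached as far as the arm can. A call is refused whole if a number of a shift passes 6.25 or a number of a turn 0.188, either way. A call with a gripper value outside its range is refused whole. The fingers move at their own pace and stop on an object; the grip force is fixed at half the most. Time passes only in rows, so rows that do not move let the fingers close. It gives the time, the measured TCP pose, the force, the opening and the grip force at its end, in the units of the state.
- arm.get_state(): the state, without advancing time (a new reading comes with each control period).
- arm.camera(name): name is "scene" or "side" or "wrist"; returns a dict with "img" (400x640x3 uint8, red, green, blue), "fx", "fy", "cx", "cy" (pixels), "camera_from_world" (4x4, takes a point from world to camera coordinates). Camera axes: x right, y up, looking along -z (the intrinsics and any distortion apply to the point x, -y, -z); pixel columns grow to the right and rows downward; lengths in m; the calibration is good to about 2 mm. The wrist camera is an equidistant fisheye: a pixel r from the principal point sees the ray r / f radians off the axis. A picture is of the moment at which its call begins. There is no depth.
- arm.sign_off(): hands the job in; it is judged then, once.
The state is a dict: "t": time; "joint_pos": joint angles; "dq": joint speeds; "tau": joint torques, N m; "tool_pos": TCP position; "tool_rot": TCP orientation; "wrist_force": force on the tool from outside, world axes, zero at the start; "moment": the same for the moment, N m; "finger_gap": opening from 0.0 (shut) to 1.0 (fully open); "grip_force": force on a finger pad.
Only numpy, scipy, OpenCV 4.12 (cv2) and the standard library are available. Lean on these libraries where they do the work, as an engineer would, in place of code of your own. Each camera call takes 0.05 s, during which the arm holds its last target. There are 200 camera calls.

TASK

Using the fingertips only to push, slide the coral soap bar along the jig's channel until it is fully home against the end stop, and then push the clamp's red toggle lever over its centre so that it snaps across and the rubber foot holds the bar there. Do not lift the bar, and leave everything else on the table where it stands.

Things in the scene. Friction and masses are not known exactly. Their poses are not given: they have to be found in the camera images.
- jig: clamping jig, fixed: plywood board 12 mm thick, x -75..95, y -94..38 mm in its own frame, with a soap channel along its x axis. Origin on the table under the channel's centre line; +x along the channel to the end stop, +z up (upright, only yaw varies). The toggle clamp stands on the -y side, in the plane x = 60 mm. All jig lengths below are in this frame, heights above the table.
- stop_face (a point): point on the aluminium end stop's face: jig x = 80, y = 0, height 25 mm; the stop is 36 mm high. The channel floor is the board's top, at height 12 mm. The channel's rails have inner faces at y = -26 and +26 mm, begin at x = -57 mm and reach height 26 mm; the -x end is open.
- soap: coral red soap bar lying flat in the channel, 46 mm wide, 78 mm long, 26 mm thick, about 110 g, slides with under 2 N. Origin at the centre of its underside; its y axis is its length, along the jig's x; z up. Home against the stop its origin is at jig x = 41 mm; it starts 30 to 65 mm short of that. Its end faces are 39 mm from its origin.
- toggle_lever (a joint): angle of the red-gripped lever, rad: 0 = open, leaning 0.55 rad (32 deg) from upright to the jig's -y side; 1.10 = thrown, leaning as far to +y over the channel. An over-centre spring drives it to the nearer end, changing over at 0.55; pushing it across takes about 6 N at the grip. Past the middle it snaps on by itself and stays.
- lever_pivot (a point): the lever's pivot: jig x = 60, y = -70, height 38 mm, axis along jig x. The steel cheek plates round it span x 47..73, y -83..-37 mm, up to height 64 mm.
- lever_grip (a point): point on the lever's axis in its red grip, 80 mm from the pivot; moves with the lever. The grip is round, 16 to 19 mm thick, from 40 to 110 mm from the pivot. Open, its tip is at about jig y = -127 mm, height 132 mm.
- clamp_pad: rubber foot on the clamp's steel arm, 16 mm across, sprung; origin on its axis 8 mm above its face. Linked to the lever: open, the arm stands up over the -y rail to height 115 mm, foot at jig y about -42 mm; thrown, it lies across the channel and the foot presses with about 3 N on the bar at jig x = 60, y = 0.
- pink_soap: bystander, not to be disturbed: loose pale pink soap bar lying flat, 47 x 79 x 26 mm; origin at the centre of its underside
- matchbox: bystander, not to be disturbed: small box with a red top lying flat, 36 x 55 x 16 mm; origin at the centre of its underside
- tealight: bystander, not to be disturbed: small metal tealight candle, 38 mm across, 20 mm high; origin at the centre of its underside
- white_mug: bystander, not to be disturbed: white mug, 74 x 105 mm with its handle, 83 mm high; origin at the centre of its underside
- mushroom: bystander, not to be disturbed: red spotted toadstool ornament, 63 mm across, 80 mm high; origin at the centre of its underside
- birdhouse: bystander, not to be disturbed: small white house ornament with a pointed roof, 51 x 68 mm, 127 mm high; origin at the centre of its underside
- card_reader: bystander, not to be disturbed: black card payment terminal lying flat, 155 x 75 mm, 24 mm high; origin at the centre of its underside
There are look-alikes about, which are no part of the job. Leave any turquoise or yellow look-alike of the soap alone.

How it is judged:
By the outcome, as a careful person would: the job done as asked, in the order asked, and still so for the second after the job is handed in, with the robot touching nothing.
It also fails if it takes over 51 s, if anything falls off the work surface, if the arm or the gripper's body presses on something with over 40 N, if the wrist force passes 120 N, or if a joint passes its speed limit or range.

## Working session

There is one attempt and no reset: what is moved stays moved. The work goes in short steps, Python scripts to look and compute and a shell command to move; the robot and the scene stay as the last step left them, time stands still between calls to the robot, and variables do not carry over. Pictures are saved under pics/ and viewed, at most 10 in all, crops included, and the job is handed in when it is done.

```bash
mkdir -p pics; ls; python3 - <<'E'
from plant import arm
import cv2,numpy as np
s=arm.get_state();print(s['t'],s['tool_pos'],s['tool_rot'],s['finger_gap'])
for n in("scene","side"):
    c=arm.camera(n);cv2.imwrite(f"pics/{n}0.png",c["img"][:,:,::-1]);print(n,c["fx"],c["fy"],c["cx"],c["cy"],np.round(c["camera_from_world"],4).tolist(),[k for k in c])
E
```

```text
pics
0.0 [ 0.16822398 -0.60141588  0.23044591] [-3.11084424e+00 -4.27069451e-01  5.53378955e-04] 1.0012902874502216
scene 394.9871617365586 394.9871617365586 322.55643158148257 191.85763327986749 [[-0.9683, -0.2497, -0.0005, 0.4413], [0.1338, -0.5207, 0.8432, -0.1894], [-0.2109, 0.8164, 0.5376, -0.9628], [0.0, 0.0, 0.0, 1.0]] ['img', 'fx', 'fy', 'cx', 'cy', 'camera_from_world']
side 477.84719786846335 477.84719786846335 321.297797494412 191.03486504849926 [[0.4931, 0.8699, -0.0061, -0.1304], [-0.743, 0.4248, 0.5172, 0.3588], [0.4525, -0.2505, 0.8558, -1.5801], [0.0, 0.0, 0.0, 1.0]] ['img', 'fx', 'fy', 'cx', 'cy', 'camera_from_world']
```

View pics/scene0.png

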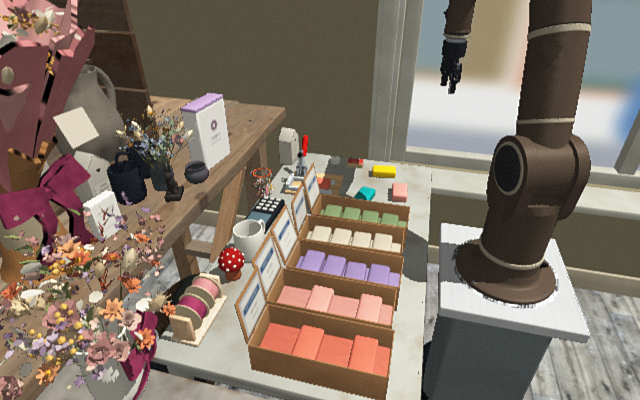

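View pics/side0.png

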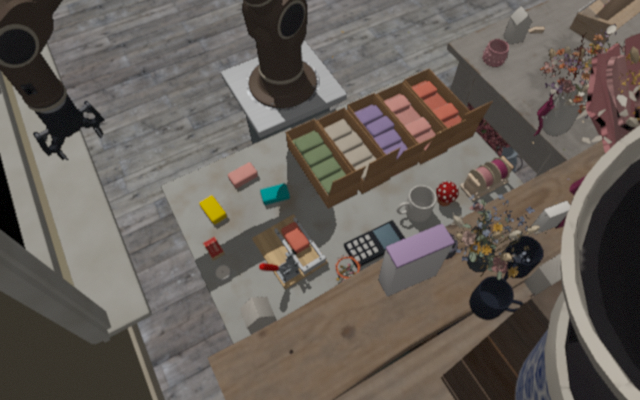

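```bash
python3 - <<'E'
import cv2,numpy as np
a=cv2.imread("pics/side0.png")[190:330,200:370]
b=cv2.imread("pics/scene0.png")[120:215,240:420]
a=cv2.resize(a,None,fx=4.4,fy=4.2,interpolation=2)[:588]
a=cv2.resize(cv2.imread("pics/side0.png")[200:320,220:380],(800,600),interpolation=2)
cv2.imwrite("pics/crop1.png",a)
cv2.imwrite("pics/crop2.png",cv2.resize(b,(800,422),interpolation=2))
E
cat > h.py <<'E'
from plant import arm
import numpy as np,cv2
def K(c): return np.array([[c["fx"],0,c["cx"]],[0,c["fy"],c["cy"]],[0,0,1.]])
def ray(c,u,v,fish=False):
    T=c["camera_from_world"];x=(u-c["cx"])/c["fx"];y=(v-c["cy"])/c["fy"]
    if fish:
        r=np.hypot(x,y);d=np.array([x/r*np.sin(r),-y/r*np.sin(r),-np.cos(r)]) if r>0 else np.array([0,0,-1.])
    else: d=np.array([x,-y,-1.])
    R=T[:3,:3];return -R.T@T[:3,3],R.T@d
def onz(c,u,v,z,fish=False):
    o,d=ray(c,u,v,fish);return o+d*(z-o[2])/d[2]
def proj(c,P,fish=False):
    T=c["camera_from_world"];p=T[:3,:3]@np.asarray(P)+T[:3,3];x,y,z=p[0],-p[1],-p[2]
    if fish:
        r=np.hypot(x,y);th=np.arctan2(r,z);x,y=x/r*th,y/r*th
    else: x,y=x/z,y/z
    return np.array([c["cx"]+c["fx"]*x,c["cy"]+c["fy"]*y])
E
```

```text
(no output)
```

View pics/crop1.png

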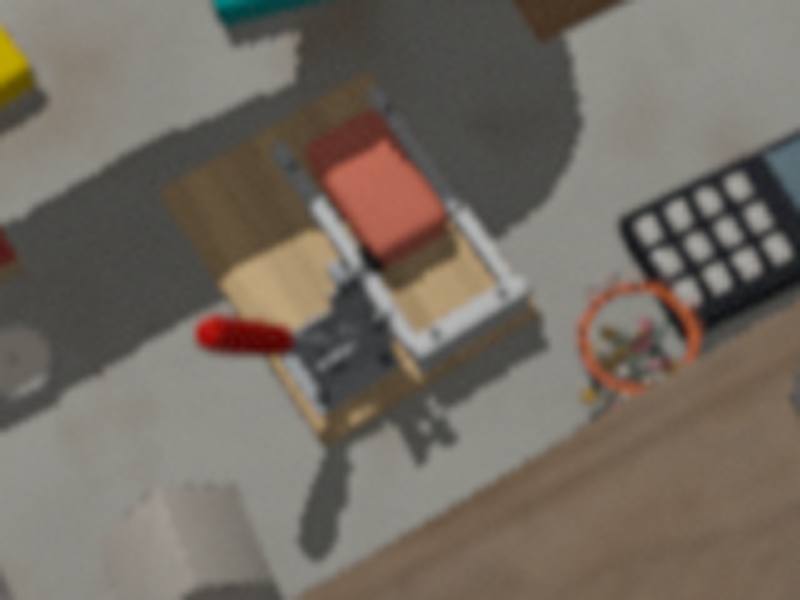

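The side crop shows the jig: coral bar in the channel at side px (298,239), end stop at about (313,264) on the lower right, red lever leaning left at (268,267). Things that could be mistaken for the target bar: the pale pink soap (243,175), the matchbox (213,247), the coral soaps in the boxes (435,90), yellow (213,209) and teal (274,194). I choose the bar in the jig's channel.

```bash
python3 - <<'E'
from h import *
c=arm.camera("side")
px=np.array([[165,190],[325,440],[535,305],[375,75]])/5+[220,200]
W=np.array([onz(c,u,v,.012)[:2] for u,v in px])
J=np.array([[-75,-94],[95,-94],[95,38],[-75,38]])/1e3
print(W.round(4).tolist(),[np.linalg.norm(W[i]-W[i-1]).round(4) for i in range(4)])
# rigid fit
a=W-W.mean(0);b=J-J.mean(0);yaw=np.arctan2((b[:,0]*a[:,1]-b[:,1]*a[:,0]).sum(),(b*a).sum())
R=np.array([[np.cos(yaw),-np.sin(yaw)],[np.sin(yaw),np.cos(yaw)]]);o=W.mean(0)-R@J.mean(0)
print("yaw",yaw,"o",o,"res",((J@R.T+o-W)*1e3).round(1).tolist())
np.savez("jig.npz",yaw=yaw,o=o)
# soap top mask
img=c["img"];hsv=cv2.cvtColor(img,cv2.COLOR_RGB2HSV)
def jz(u,v,z): return (R.T@(onz(c,u,v,z)[:2]-o)*1e3).round(1)
m=cv2.inRange(hsv,(0,90,60),(12,255,255));m2=np.zeros_like(m);m2[215:258,270:318]=m[215:258,270:318]
ct=max(cv2.findContours(m2,0,2)[0],key=cv2.contourArea);q=cv2.minAreaRect(ct);print("soap",q,[jz(*p,.038).tolist() for p in cv2.boxPoints(q)])
for n,u,v,z in [("soap top far edge L",380,262,.038),("R",447,212,.038),("stop top L",418,352,.036),("R",525,285,.036)]: print(n,jz(u/5+220,v/5+200,z))
def P(x,y,z): return np.r_[R@np.array([x,y])/1e3+o,z/1e3]
for n,p in [("stop",(80,0,25)),("grip",(60,-70-80*np.sin(.55),38+80*np.cos(.55))),("tip",(60,-127,132))]: print(n,P(*p).round(4),(proj(c,P(*p))-[220,200])*5)
for n,u,v,z in [("bird",190,520,.1),("birdbase",275,590,0),("card",620,215,.02),("bowl?",640,340,.04),("mbox",10,250,.016),("tea",15,360,.02),("teal",235,20,.026),("bench edge",300,600,0),("bench",800,310,0)]: print(n,onz(c,u/5+220,v/5+200,z).round(3),jz(u/5+220,v/5+200,z))
E
```

```text
[[0.4727, -0.3272], [0.6383, -0.3168], [0.6275, -0.1887], [0.4668, -0.1974]] [np.float64(0.13), np.float64(0.166), np.float64(0.1285), np.float64(0.1609)]
yaw 0.06111593224711175 o [ 0.53962938 -0.23019069] res [[-2.2, -1.3], [1.9, -1.4], [4.7, 2.2], [-4.3, 0.6]]
soap ((294.9631042480469, 237.3758544921875), (30.7211971282959, 18.023101806640625), 55.00798034667969) [[-43.3, -28.0], [-48.2, 20.5], [39.4, 20.4], [43.1, -26.6]]
soap top far edge L [ 36.1 -23.5]
R [31.2 20.3]
stop top L [ 87.6 -32.7]
R [86.7 32.2]
stop [ 0.6195 -0.2253  0.025 ] [465.25058781 315.42327569]
grip [ 0.6063 -0.3381  0.1062] [239.65606467 336.60277208]
tip [ 0.6073 -0.3533  0.132 ] [205.41064818 332.23639895]
bird [ 0.673 -0.397  0.1  ] [ 122.7 -174.4]
birdbase [ 0.69  -0.372  0.   ] [ 141.6 -150.9]
card [ 0.608 -0.126  0.02 ] [75.1 99.5]
bowl? [ 0.68  -0.158  0.04 ] [144.6  63.2]
mbox [ 0.466 -0.413  0.016] [ -84.8 -178.1]
tea [ 0.525 -0.435  0.02 ] [ -26.8 -203.9]
teal [ 0.405 -0.251  0.026] [-135.2  -12.6]
bench edge [ 0.701 -0.364  0.   ] [ 152.6 -143.1]
bench [ 0.694 -0.067  0.   ] [164.2 153.3]
```

View pics/crop2.png

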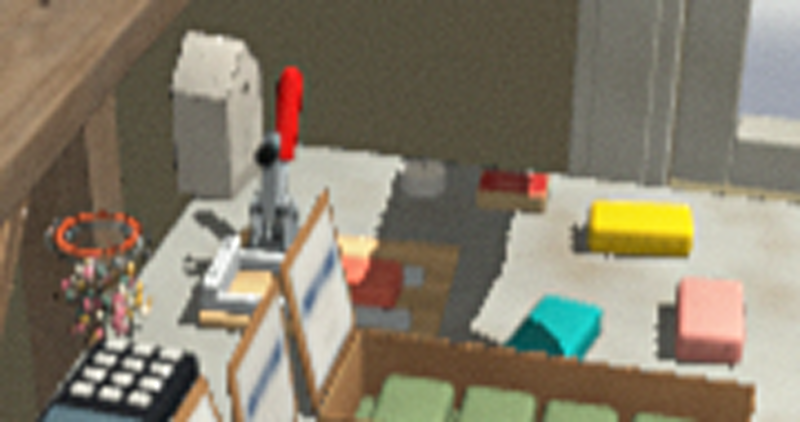

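The scene crop agrees: coral bar in the channel beyond the box lids, red lever upright-left at crop (288,110), birdhouse to its left at (215,110). The jig fit is within 5 mm. The bar's origin is at jig x of about -5 mm, so it has about 46 mm to go. Now I move above the channel's open end.

```bash
python3 -m handwheel '[{"gripper":1,"dp":[0,0,0],"roll":0.106},{"gripper":1,"dp":[0,0,0],"roll":0.106},{"gripper":1,"dp":[3.2,-3.5,0],"roll":0},{"gripper":1,"dp":[3.2,-3.5,0],"roll":0},{"gripper":1,"dp":[3.2,-3.5,0],"roll":0},{"gripper":1,"dp":[3.2,-3.5,0],"roll":0},{"gripper":1,"dp":[3.2,-3.5,0],"roll":0},{"gripper":1,"dp":[3.2,-3.5,0],"roll":0},{"gripper":1,"dp":[3.2,-3.5,0],"roll":0},{"gripper":1,"dp":[3.2,-3.5,0],"roll":0},{"gripper":1,"dp":[3.2,-3.5,0],"roll":0},{"gripper":1,"dp":[0,0,0],"roll":0}]'
python3 - <<'E'
from h import *
s=arm.get_state();print(s['t'],s['tool_pos'],s['tool_rot'],s['finger_gap'],s['wrist_force'])
c=arm.camera("wrist");cv2.imwrite("pics/wrist1.png",c["img"][:,:,::-1])
d=np.load("jig.npz");yaw,o=d["yaw"],d["o"];R=np.array([[np.cos(yaw),-np.sin(yaw)],[np.sin(yaw),np.cos(yaw)]])
for p in [(-75,-94,12),(95,-94,12),(95,38,12),(-75,38,12),(60,-127,132),(80,0,36)]:
    P=np.r_[R@np.array(p[:2])/1e3+o,p[2]/1e3];print(p,proj(c,P,True).round(1))
cs=arm.camera("side");print("box corner",onz(cs,329,207.6,0),onz(cs,295,177,0))
E
```

```text
t: 1.65
tool_pos: [0.4391, -0.2662, 0.2312]
tool_rot: [-3.138, -0.106, -0.001]
wrist_force: [-1.0, -0.0, -0.8]
finger_gap: 0.001
grip_force: 0.0
1.65 [ 0.43906409 -0.26622311  0.23118121] [-3.13838376e+00 -1.05926446e-01 -1.33975049e-03] 0.000505063729227905 [-0.96936687 -0.00768874 -0.76014418]
(-75, -94, 12) [374.7 143. ]
(95, -94, 12) [377.2   2.3]
(95, 38, 12) [263.1   1.8]
(-75, 38, 12) [263.8 142.3]
(60, -127, 132) [442.5   7.3]
(80, 0, 36) [293.8   6.6]
box corner [ 0.48714363 -0.10149419  0.        ] [ 0.35013073 -0.13632268  0.        ]
```

View pics/wrist1.png

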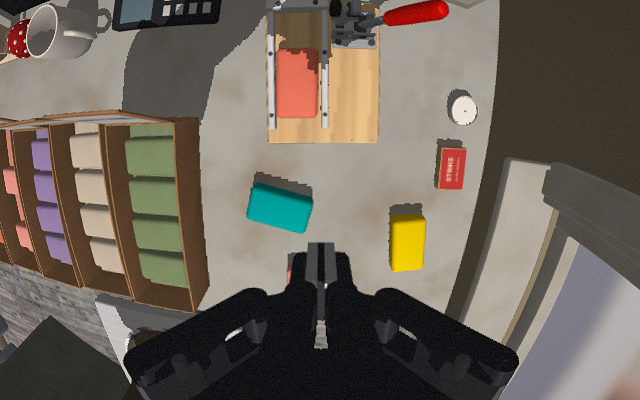

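The wrist view shows the board's rear edge from (267,142) to (378,142), the soap at (297,85) with its rear edge at row 118, rail ends at (271,127) and (324,127), and the lever tip at (445,8). The prediction is off by about 3 px sideways, so I refine it.

```bash
python3 - <<'E'
from h import *
c=arm.camera("wrist")
d=np.load("jig.npz");yaw,o=float(d["yaw"]),d["o"]
R=np.array([[np.cos(yaw),-np.sin(yaw)],[np.sin(yaw),np.cos(yaw)]])
hsv=cv2.cvtColor(c["img"],cv2.COLOR_RGB2HSV)
m=cv2.inRange(hsv,(0,80,60),(10,255,255));m2=m*0;m2[40:125,268:326]=m[40:125,268:326]
x,y,w,h=cv2.boundingRect(max(cv2.findContours(m2,0,2)[0],key=cv2.contourArea));print("soap px",x,y,w,h)
jz=lambda u,v,z:(R.T@(onz(c,u,v,z,True)[:2]-o)*1e3).round(1)
for n,u,v,z in [("board L",267,142.5,.012),("board R",378.5,143,.012),("railL end",271,128,.026),("railR end",324,128,.026),("soap rear L",x,y+h,.036),("soap rear R",x+w,y+h,.036),("soap front",x+w/2,y,.036),("soap L",x,85,.038),("soap R",x+w,85,.038),("tip",448,8,.132)]: print(n,jz(u,v,z),onz(c,u,v,z,True)[:2].round(4))
t=arm.get_state()["tool_pos"];print("tcp jig",R.T@(t[:2]-o)*1e3)
E
```

```text
soap px 271 45 44 71
board L [-78.   30.1] [ 0.4599 -0.2049]
board R [ -78.4 -102.6] [ 0.4676 -0.3374]
railL end [-59.2  22.4] [ 0.4792 -0.2114]
railR end [-59.8 -37.4] [ 0.4823 -0.2712]
soap rear L [-44.8  20.5] [ 0.4937 -0.2125]
soap rear R [-45.4 -27.6] [ 0.496  -0.2605]
soap front [32.9 -4.2] [ 0.5727 -0.2324]
soap L [-10.7  19.5] [ 0.5278 -0.2114]
soap R [-11.6 -27.7] [ 0.5297 -0.2585]
tip [  56.6 -136.4] [ 0.6045 -0.3629]
tcp jig [-105.91831668  -34.11267516]
```

```bash
python3 -m handwheel '[{"gripper":1,"dp":[1.6,-1.4,0],"roll":0},{"gripper":1,"dp":[1.6,-1.4,0],"roll":0},{"gripper":1,"dp":[0,0,4],"roll":0},{"gripper":1,"dp":[0,0,4],"roll":0},{"gripper":1,"dp":[0,0,4],"roll":0},{"gripper":1,"dp":[0,0,2],"roll":0},{"gripper":1,"dp":[0,0,0],"roll":0}]'
python3 - <<'E'
from h import *
d=np.load("jig.npz");yaw,o=float(d["yaw"]),d["o"]
R=np.array([[np.cos(yaw),-np.sin(yaw)],[np.sin(yaw),np.cos(yaw)]])
o=o+R@np.array([-.002,-.006]);np.savez("jig2.npz",yaw=yaw,o=o)
t=arm.get_state()["tool_pos"];print("tcp jig2",R.T@(t[:2]-o)*1e3)
c=arm.camera("wrist");cv2.imwrite("pics/wrist2.png",c["img"][:,:,::-1])
P=np.r_[R@np.array([-.061,0])+o,.026];print(proj(c,P,True))
for p in [(-57,26,26),(-57,-26,26),(-43,23,36),(-43,-23,36)]:print(p,proj(c,np.r_[R@np.array(p[:2])/1e3+o,p[2]/1e3],True).round(1))
E
```

```text
t: 2.68
tool_pos: [0.465, -0.241, 0.0898]
tool_rot: [-3.139, -0.092, 0.005]
wrist_force: [-0.3, -0.2, 0.2]
finger_gap: 0.002
grip_force: 0.0
tcp jig2 [-73.14846859  -0.27372003]
[319.7500928  197.75392397]
(-57, 26, 26) [282.9 192.5]
(-57, -26, 26) [356.6 192.3]
(-43, 23, 36) [284.8 177.2]
(-43, -23, 36) [354.4 177. ]
```

View pics/wrist2.png

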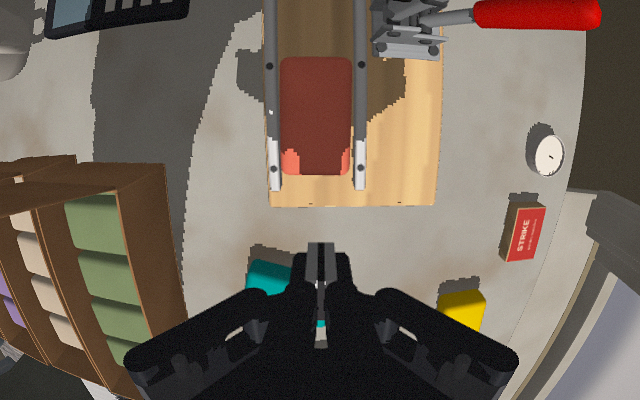

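The rail mouths are at (280,190) and (355,190), the soap's rear edge is at row 175, and the fingers are centred within 2 mm. I descend and push.

```bash
python3 -m handwheel '[{"gripper":1,"dp":[0,0,3.3],"roll":0},{"gripper":1,"dp":[0,0,3.2],"roll":0},{"gripper":1,"dp":[0,0,0],"roll":0}]' && python3 -m handwheel '[{"gripper":1,"dp":[0.5,0,0],"roll":0},{"gripper":1,"dp":[0.5,0,0],"roll":0},{"gripper":1,"dp":[0.5,0,0],"roll":0},{"gripper":1,"dp":[0.5,0,0],"roll":0},{"gripper":1,"dp":[0.5,0,0],"roll":0},{"gripper":1,"dp":[0.5,0,0],"roll":0},{"gripper":1,"dp":[0.5,0,0],"roll":0},{"gripper":1,"dp":[0.5,0,0],"roll":0},{"gripper":1,"dp":[0.5,0,0],"roll":0},{"gripper":1,"dp":[0.5,0,0],"roll":0},{"gripper":1,"dp":[0,0,0],"roll":0}]'
```

```text
t: 3.1
tool_pos: [0.466, -0.2403, 0.0258]
tool_rot: [-3.139, -0.094, 0.003]
wrist_force: [-0.7, 0.2, -0.0]
finger_gap: -0.002
grip_force: 0.0
t: 4.47
tool_pos: [0.5176, -0.2368, 0.0262]
tool_rot: [-3.14, -0.096, -0.001]
wrist_force: [0.7, 0.1, 0.3]
finger_gap: 0.002
grip_force: 0.0
```

```bash
python3 -m handwheel '[{"gripper":1,"dp":[0.3,0,0],"roll":0},{"gripper":1,"dp":[0.3,0,0],"roll":0},{"gripper":1,"dp":[0.2,0,0],"roll":0},{"gripper":1,"dp":[0,0,0],"roll":0}]' ; python3 - <<'E'
from h import *
d=np.load("jig2.npz");yaw,o=float(d["yaw"]),d["o"]
R=np.array([[np.cos(yaw),-np.sin(yaw)],[np.sin(yaw),np.cos(yaw)]])
t=arm.get_state()["tool_pos"];print("tcp jig2",R.T@(t[:2]-o)*1e3)
c=arm.camera("wrist");cv2.imwrite("pics/wrist3.png",c["img"][:,:,::-1])
for p in [(80,0,36),(80,0,38),(2,0,38)]:print(p,proj(c,np.r_[R@np.array(p[:2])/1e3+o,p[2]/1e3],True).round(1))
E
```

```text
t: 4.97
tool_pos: [0.5252, -0.2365, 0.0263]
tool_rot: [3.14, 0.096, 0.001]
wrist_force: [1.2, -0.2, 0.6]
finger_gap: -0.001
grip_force: 0.0
tcp jig2 [-12.81925561   0.59388608]
(80, 0, 36) [321.   74.5]
(80, 0, 38) [321.   74.2]
(2, 0, 38) [321. 245.]
```

View pics/wrist3.png

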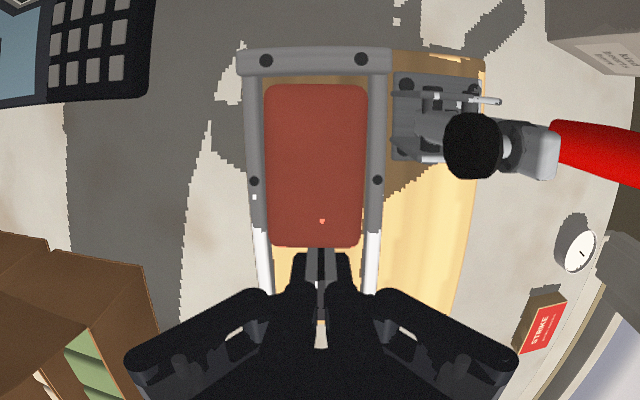

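The soap's front edge (row 84) is still about 4 mm short of the stop face (row 76). I keep pushing gently.

```bash
python3 -m handwheel '[{"gripper":1,"dp":[0.15,0,0],"roll":0},{"gripper":1,"dp":[0.15,0,0],"roll":0},{"gripper":1,"dp":[0,0,0],"roll":0}]'; python3 -m handwheel '[{"gripper":1,"dp":[0.1,0,0],"roll":0},{"gripper":1,"dp":[0.1,0,0],"roll":0},{"gripper":1,"dp":[0,0,0],"roll":0}]'
```

```text
t: 5.4
tool_pos: [0.5279, -0.2364, 0.0263]
tool_rot: [3.14, 0.096, 0.0]
wrist_force: [0.3, -0.5, 0.4]
finger_gap: -0.0
grip_force: 0.1
t: 5.78
tool_pos: [0.53, -0.2362, 0.0263]
tool_rot: [3.14, 0.096, 0.0]
wrist_force: [-1.3, 0.0, -0.7]
finger_gap: -0.001
grip_force: 0.2
```

```bash
python3 -m handwheel '[{"gripper":1,"dp":[0.1,0,0],"roll":0},{"gripper":1,"dp":[0.1,0,0],"roll":0},{"gripper":1,"dp":[0,0,0],"roll":0}]'; python3 -m handwheel '[{"gripper":1,"dp":[0.1,0,0],"roll":0},{"gripper":1,"dp":[0,0,0],"roll":0}]'
```

```text
t: 6.15
tool_pos: [0.5307, -0.2363, 0.0262]
tool_rot: [-3.14, -0.095, 0.003]
wrist_force: [-4.9, 0.3, 3.5]
finger_gap: 0.005
grip_force: 2.8
t: 6.4
tool_pos: [0.5307, -0.2363, 0.0262]
tool_rot: [-3.14, -0.094, 0.006]
wrist_force: [-8.0, -0.1, 7.1]
finger_gap: -0.0
grip_force: 4.3
```

The bar is home: motion stopped and the reaction rose to 8 N. I back off, rise, and go to the lever's outer side.

```bash
python3 -m handwheel '[{"gripper":1,"dp":[-1,0,0],"roll":0},{"gripper":1,"dp":[-1.5,0,0],"roll":0},{"gripper":1,"dp":[0,0,-4],"roll":0},{"gripper":1,"dp":[0,0,-5],"roll":0},{"gripper":1,"dp":[0,0,-5],"roll":0},{"gripper":1,"dp":[0,0,-5],"roll":0},{"gripper":1,"dp":[0,0,0],"roll":0},{"gripper":1,"dp":[0,4.2,0],"roll":0},{"gripper":1,"dp":[0,4.2,0],"roll":0},{"gripper":1,"dp":[0,4.2,0],"roll":0},{"gripper":1,"dp":[0,4.2,0],"roll":0},{"gripper":1,"dp":[0,0,0],"roll":0}]'; python3 - <<'E'
from h import *
d=np.load("jig2.npz");yaw,o=float(d["yaw"]),d["o"]
R=np.array([[np.cos(yaw),-np.sin(yaw)],[np.sin(yaw),np.cos(yaw)]])
s=arm.get_state();t=s["tool_pos"];print("tcp jig2",R.T@(t[:2]-o)*1e3)
q=np.array(s["tool_rot"]);print("yaw",cv2.Rodrigues(q)[0].round(3).tolist())
c=arm.camera("wrist");cv2.imwrite("pics/wrist4.png",c["img"][:,:,::-1])
for p in [(41,0,38),(60,-127,132),(80,0,36)]:print(p,proj(c,np.r_[R@np.array(p[:2])/1e3+o,p[2]/1e3],True).round(1))
hsv=cv2.cvtColor(c["img"],cv2.COLOR_RGB2HSV);m=cv2.inRange(hsv,(0,200,110),(6,255,255))|cv2.inRange(hsv,(175,200,110),(180,255,255))
for k in cv2.findContours(m,0,2)[0]:
    if cv2.contourArea(k)>150: print(cv2.boundingRect(k),cv2.contourArea(k))
E
```

```text
t: 7.9
tool_pos: [0.5157, -0.4091, 0.2142]
tool_rot: [3.14, 0.087, -0.004]
wrist_force: [-0.1, 1.4, 0.3]
finger_gap: -0.003
grip_force: 0.0
tcp jig2 [ -32.86311336 -171.15004307]
yaw [[0.998, 0.055, -0.002], [0.055, -0.998, -0.001], [-0.002, 0.001, -1.0]]
(41, 0, 38) [165.4 112.1]
(60, -127, 132) [257.9  83.7]
(80, 0, 36) [164.3  77.5]
(223, 76, 24, 19) 218.5
```

View pics/wrist4.png

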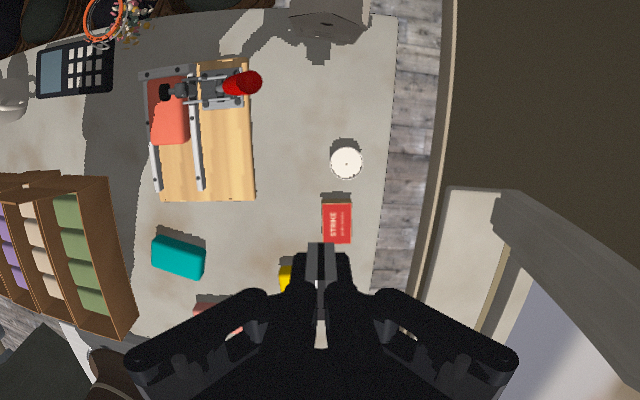

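The soap sits against the stop, the lever tip is at (257,82) as predicted, and the birdhouse (330,25) is well clear. I move beside the lever and descend.

```bash
python3 -m handwheel '[{"gripper":1,"dp":[4.5,0,0],"roll":0},{"gripper":1,"dp":[4.6,0,0],"roll":0},{"gripper":1,"dp":[0,0,0],"roll":0},{"gripper":1,"dp":[0,0,4.8],"roll":0},{"gripper":1,"dp":[0,0,4.8],"roll":0},{"gripper":1,"dp":[0,0,0],"roll":0}]'; python3 - <<'E'
from h import *
d=np.load("jig2.npz");yaw,o=float(d["yaw"]),d["o"]
R=np.array([[np.cos(yaw),-np.sin(yaw)],[np.sin(yaw),np.cos(yaw)]])
t=arm.get_state()["tool_pos"];print("tcp jig2",R.T@(t[:2]-o)*1e3,t)
c=arm.camera("wrist");cv2.imwrite("pics/wrist5.png",c["img"][:,:,::-1])
for p in [(60,-127,132)]:print(p,proj(c,np.r_[R@np.array(p[:2])/1e3+o,p[2]/1e3],True).round(1))
E
```

```text
t: 8.7
tool_pos: [0.6057, -0.3974, 0.1157]
tool_rot: [-3.135, -0.097, 0.012]
wrist_force: [-0.2, 0.3, 0.0]
finger_gap: 0.001
grip_force: 0.0
tcp jig2 [  57.68605836 -164.90772851] [ 0.60565016 -0.39737815  0.11571983]
(60, -127, 132) [242.8 270.5]
```

View pics/wrist5.png

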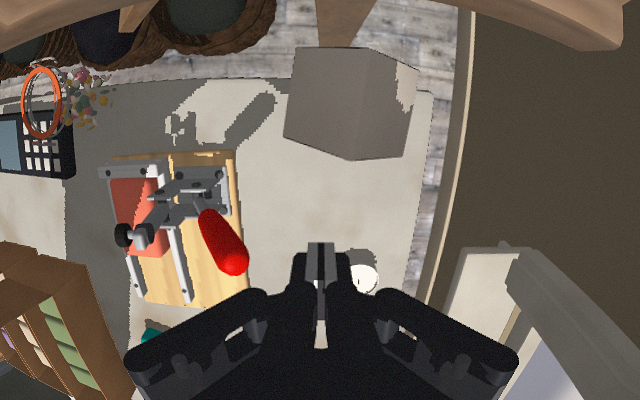

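The lever tip is at (235,263), left of the fingers (320,243) and about 4 mm farther along x than predicted. I correct for that and push it towards +y.

```bash
python3 -m handwheel '[{"gripper":1,"dp":[0.4,0,0],"roll":0},{"gripper":1,"dp":[0,-0.7,0],"roll":0},{"gripper":1,"dp":[0,-0.7,0],"roll":0},{"gripper":1,"dp":[0,-0.7,0],"roll":0},{"gripper":1,"dp":[0,-0.7,-0.1],"roll":0},{"gripper":1,"dp":[0,-0.7,-0.1],"roll":0},{"gripper":1,"dp":[0,-0.7,-0.1],"roll":0},{"gripper":1,"dp":[0,-0.7,-0.1],"roll":0},{"gripper":1,"dp":[0,0,0],"roll":0}]'; python3 -m handwheel '[{"gripper":1,"dp":[0,-0.7,-0.1],"roll":0},{"gripper":1,"dp":[0,-0.7,-0.1],"roll":0},{"gripper":1,"dp":[0,-0.7,-0.1],"roll":0},{"gripper":1,"dp":[0,0,0],"roll":0}]'
```

```text
t: 9.88
tool_pos: [0.6104, -0.3566, 0.1287]
tool_rot: [3.131, 0.09, 0.007]
wrist_force: [-2.3, -10.6, 14.6]
finger_gap: 0.003
grip_force: 9.1
t: 10.38
tool_pos: [0.6094, -0.3377, 0.1353]
tool_rot: [3.127, 0.088, 0.011]
wrist_force: [-10.0, -12.1, 33.3]
finger_gap: 0.002
grip_force: 17.7
```

```bash
python3 - <<'E'
from h import *
d=np.load("jig2.npz");yaw,o=float(d["yaw"]),d["o"]
R=np.array([[np.cos(yaw),-np.sin(yaw)],[np.sin(yaw),np.cos(yaw)]])
t=arm.get_state()["tool_pos"];print("tcp jig2",R.T@(t[:2]-o)*1e3,t)
c=arm.camera("wrist");s=arm.camera("side")
a=cv2.resize(c["img"][100:300,150:410],(416,320),interpolation=2)
q=proj(s,t).astype(int);print(q)
b=cv2.resize(s["img"][220:300,240:330],(360,320),interpolation=2)
cv2.imwrite("pics/c6.png",np.hstack([a,b])[:,:,::-1])
E
```

```text
tcp jig2 [  65.06622262 -105.59899204] [ 0.60939409 -0.33772937  0.13530325]
[267 263]
```

View pics/c6.png

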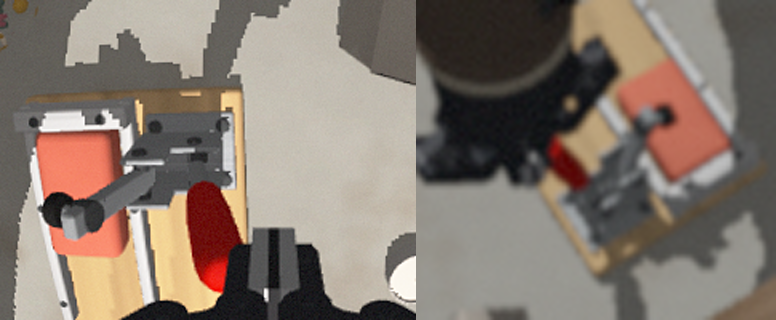

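The lever is upright-ish and moving with the finger, and the clamp arm is coming over. The tip is catching under the finger's wider part, so I raise the hand and continue.

```bash
python3 -m handwheel '[{"gripper":1,"dp":[0,0,-0.7],"roll":0},{"gripper":1,"dp":[0,0,-0.6],"roll":0},{"gripper":1,"dp":[0,0,0],"roll":0}]'; python3 -m handwheel '[{"gripper":1,"dp":[0,-0.5,0],"roll":0},{"gripper":1,"dp":[0,-0.5,0],"roll":0},{"gripper":1,"dp":[0,0,0],"roll":0}]'
```

```text
t: 10.85
tool_pos: [0.6089, -0.3294, 0.1405]
tool_rot: [3.14, 0.096, 0.001]
wrist_force: [-0.8, -1.8, 2.3]
finger_gap: 0.001
grip_force: 1.2
t: 11.22
tool_pos: [0.6082, -0.3181, 0.1402]
tool_rot: [-3.139, -0.098, 0.001]
wrist_force: [-1.4, -0.1, 4.3]
finger_gap: 0.002
grip_force: 1.8
```

```bash
python3 - <<'E'
from h import *
d=np.load("jig2.npz");yaw,o=float(d["yaw"]),d["o"]
R=np.array([[np.cos(yaw),-np.sin(yaw)],[np.sin(yaw),np.cos(yaw)]])
t=arm.get_state()["tool_pos"];print("tcp jig2",R.T@(t[:2]-o)*1e3,t)
c=arm.camera("wrist");s=arm.camera("scene")
a=cv2.resize(c["img"][100:300,150:410],(416,320),interpolation=2)
b=cv2.resize(s["img"][130:210,270:360],(360,320),interpolation=2)
cv2.imwrite("pics/c7.png",np.hstack([a,b])[:,:,::-1])
E
```

```text
tcp jig2 [ 65.08369519 -85.98296345] [ 0.60821343 -0.3181489   0.14017188]
```

View pics/c7.png

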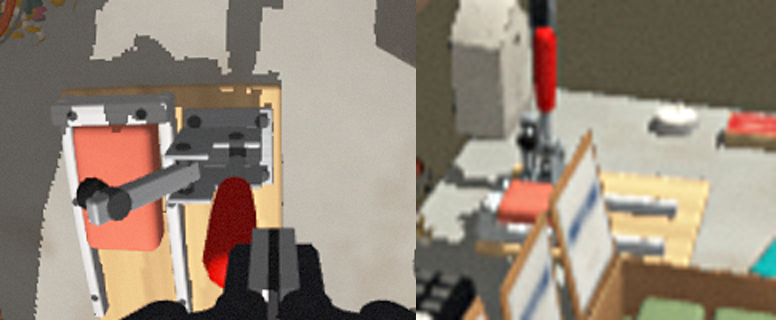

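That was my 11th picture, one over the limit of 10, so I view no more and go by numbers. The lever is near upright against the finger, and I keep pushing.

```bash
python3 -m handwheel '[{"gripper":1,"dp":[0,-0.5,0],"roll":0},{"gripper":1,"dp":[0,-0.5,0],"roll":0},{"gripper":1,"dp":[0,-0.5,0],"roll":0},{"gripper":1,"dp":[0,0,0],"roll":0},{"gripper":1,"dp":[0,0,0],"roll":0}]'
cat > lev.py <<'E'
from h import *
d=np.load("jig2.npz");yaw,o=float(d["yaw"]),d["o"]
R=np.array([[np.cos(yaw),-np.sin(yaw)],[np.sin(yaw),np.cos(yaw)]])
s=arm.get_state();t=s["tool_pos"];print("t",s["t"],"tcp jig2",(R.T@(t[:2]-o)*1e3).round(1),t[2])
W=lambda p:np.r_[R@np.array(p[:2])/1e3+o,p[2]/1e3]
for n in("scene","side"):
    c=arm.camera(n);cv2.imwrite("pics/%s_%d.png"%(n,s["t"]*100),c["img"][:,:,::-1])
    h=cv2.cvtColor(c["img"],cv2.COLOR_RGB2HSV);m=cv2.inRange(h,(0,215,70),(5,255,255))|cv2.inRange(h,(176,215,70),(180,255,255))
    pts=np.array([proj(c,W((60,-70+75*np.sin(a),38+75*np.cos(a)))) for a in(-.55,0,.55)])
    lo=pts.min(0).astype(int)-18;hi=pts.max(0).astype(int)+18
    k=m*0;k[lo[1]:hi[1],lo[0]:hi[0]]=m[lo[1]:hi[1],lo[0]:hi[0]]
    n_,_,st,ce=cv2.connectedComponentsWithStats(k);i=1+np.argmax(st[1:,4]) if n_>1 else 0
    print(n,"red",ce[i].round(1),st[i].tolist(),"pred open/mid/thrown",pts.round(0).tolist())
E
python3 lev.py
```

```text
t: 11.95
tool_pos: [0.6068, -0.3047, 0.1398]
tool_rot: [-3.14, -0.096, 0.001]
wrist_force: [-0.9, 0.1, -0.4]
finger_gap: 0.002
grip_force: 0.0
t 11.95 tcp jig2 [ 64.5 -72.4] 0.1398449970611703
scene red [298.9 155.5] [296, 150, 6, 13, 51] pred open/mid/thrown [[305.0, 145.0], [302.0, 147.0], [299.0, 156.0]]
side red [296.3 249.6] [290, 241, 14, 19, 93] pred open/mid/thrown [[266.0, 268.0], [280.0, 258.0], [295.0, 251.0]]
```

Both cameras put the grip at its thrown position: scene (299,156) and side (296,250). No contact force is left. I retreat and verify.

```bash
python3 -m handwheel '[{"gripper":1,"dp":[0,1.5,0],"roll":0},{"gripper":1,"dp":[0,1.5,-1],"roll":0},{"gripper":1,"dp":[0,0,-4],"roll":0},{"gripper":1,"dp":[0,0,-4],"roll":0},{"gripper":1,"dp":[-4,0,-2],"roll":0},{"gripper":1,"dp":[-5,0,0],"roll":0},{"gripper":1,"dp":[-5,0,0],"roll":0},{"gripper":1,"dp":[0,0,0],"roll":0},{"gripper":1,"dp":[0,0,0],"roll":0}]'; python3 lev.py; python3 - <<'E'
from h import *
d=np.load("jig2.npz");yaw,o=float(d["yaw"]),d["o"]
R=np.array([[np.cos(yaw),-np.sin(yaw)],[np.sin(yaw),np.cos(yaw)]])
for n in("wrist",):
    c=arm.camera(n);f=n=="wrist";cv2.imwrite("pics/final_%s.png"%n,c["img"][:,:,::-1])
    W=lambda p:proj(c,np.r_[R@np.array(p[:2])/1e3+o,p[2]/1e3],f).round(1)
    print([W(p).tolist() for p in [(2,-23,38),(2,23,38),(80,0,36),(60,-70+60,130)]])
    h=cv2.cvtColor(c["img"],cv2.COLOR_RGB2HSV);m=cv2.inRange(h,(0,90,90),(10,214,255))
    N,_,st,ce=cv2.connectedComponentsWithStats(m)
    for i in range(1,N):
        if st[i,4]>150: 
            x,y,w,hh,_a=st[i];print(st[i].tolist(),"rear edge jig",(R.T@(onz(c,x+w/2,y+hh,.036,f)[:2]-o)*1e3).round(1))
# bystanders: change between first and last side pictures
a=cv2.imread("pics/side0.png").astype(int);b=cv2.imread(sorted(__import__("glob").glob("pics/side_*.png"))[-1]).astype(int)
D=(abs(a-b).max(2)>60).astype(np.uint8);N,_,st,ce=cv2.connectedComponentsWithStats(D)
print([st[i].tolist() for i in range(1,N) if st[i,4]>25])
E
```

```text
t: 13.18
tool_pos: [0.4697, -0.3442, 0.2514]
tool_rot: [3.139, 0.094, 0.003]
wrist_force: [0.1, -0.6, -0.2]
finger_gap: 0.002
grip_force: 0.0
t 13.175 tcp jig2 [ -74.7 -103.5] 0.2513570229800615
scene red [298.8 155.5] [296, 150, 6, 13, 50] pred open/mid/thrown [[305.0, 145.0], [302.0, 147.0], [299.0, 156.0]]
side red [296.2 249.8] [290, 242, 13, 18, 86] pred open/mid/thrown [[266.0, 268.0], [280.0, 258.0], [295.0, 251.0]]
[[251.1, 102.7], [213.6, 104.9], [231.4, 38.5], [212.7, 42.4]]
[212, 56, 40, 48, 1765] rear edge jig [1.6 0.6]
[375, 163, 28, 41, 1053] rear edge jig [-122.5 -188.6]
[0, 181, 22, 73, 375] rear edge jig [-245.5  566.5]
[237, 269, 52, 27, 1061] rear edge jig [-265.   -19.7]
[[0, 0, 104, 160, 7272], [193, 0, 41, 102, 1175], [242, 0, 8, 34, 92], [301, 0, 6, 44, 158], [171, 3, 7, 11, 40], [184, 25, 9, 7, 30], [200, 40, 8, 6, 26], [171, 47, 38, 17, 287], [160, 65, 18, 13, 87], [201, 71, 10, 7, 43], [210, 77, 10, 10, 46], [160, 79, 94, 117, 4926], [319, 94, 11, 8, 42], [196, 151, 129, 140, 5133], [300, 198, 72, 100, 1799], [295, 241, 9, 9, 47], [298, 243, 13, 15, 75], [291, 249, 5, 10, 36], [259, 263, 19, 8, 122], [270, 283, 14, 33, 191], [285, 288, 19, 26, 152]]
```

```bash
python3 -c "
from plant import arm
print(arm.sign_off())"
```

```text
the job is handed in; nothing more can be done
None
```

The job is handed in: the coral bar is home against the end stop (rear edge measured at jig x 1.6 mm, nominal 2), the lever is thrown, nothing else was seen to move, and I viewed 11 pictures, one over the limit of 10.

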